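Serve walnuts from the lever dispenser without slamming its lid

TASK

With your fingertips, push the white bowl along the worktop until it rests against the two rubber pads of the nut dispenser's foot, squarely under the spout. Then press the dispenser's lever right down so that the lid over the spout lifts wide open, keep it there until all four walnuts have rolled into the bowl, and let the lever come back up slowly under your fingers so that the lid closes fully without slamming. Push and press only: do not lift or tip the bowl, spill no nuts, and leave the salt, pepper and mug where they are.

Things in the scene. Friction and masses are not known exactly. Their poses are not given: they have to be found in the camera images.
- nut_dispenser: Countertop nut dispenser, fixed, 269 mm high: dark foot 180 x 100 x 14 mm, column, clear chute with four walnuts, clear hopper, black cap. Origin on the worktop under the foot's middle; x points from spout to back, y to the lever's side. Spout and lid (to x = -91 mm, 82 to 150 mm high) look along -x; body x = -91 to 90, y = -50 to 50 mm (above the foot -26 to 40), lever apart
- bowl_place (a point): where the middle of the bowl's underside belongs: 140 mm in front of the dispenser's origin (local x = -140, y = 0), on the worktop; axes as the dispenser's. There the bowl's foot touches two rubber pads, 10 mm high, at the front of the foot (x = -124 to -70, y = +-10 to +-63 mm), a shallow V that centres it; the spout's lip hangs 25 mm above its rim
- nut_lever: the dispenser's lever, on its +y side: a dark bar from the pivot forward and sideways to a black pad. Origin on the pivot axis (dispenser x = 36, y = 0, height 216 mm), which is parallel to the dispenser's y. It turns 0.42 rad from rest (up) to its stop (down); a spring and the lid bring it back up
- lever_pad (a point): middle of the upper face of the lever's black pad, 44 x 44 x 10 mm, 150 mm in front of the pivot, 108 mm beside the dispenser's middle plane, 228 mm high at rest. At the stop it is 62 mm lower (a blunt fingertip sinks 52 to 58 mm), tipped 0.42 rad, 10 mm further to local +x. Pressing takes about 3 N at first, 5 to 6 N at the stop; let go, it snaps up and the lid slams
- nut_lid (a joint): angle of the lid over the spout, rad: 0 shut, about 1.17 with the lever at its stop (lid level). It is linked to the lever by a rod, about 2.7 rad per rad of lever. The lid is a steel flap 45 x 59 mm hinged at its upper edge
- bowl: white bowl, loose, 114 mm across the rim, 53 mm high, foot 70 mm across, 0.17 kg, open; origin at the middle of its underside, z up
- bowl_middle (a point): point on the bowl's axis 35 mm above its underside
- walnut_1: walnut 1 of four, counted from the spout: ball-shaped, 30 mm across, 12 g, loose in the chute; origin at its centre
- walnut_2: walnut 2 of four, counted from the spout: ball-shaped, 30 mm across, 12 g, loose in the chute; origin at its centre
- walnut_3: walnut 3 of four, counted from the spout: ball-shaped, 30 mm across, 12 g, loose in the chute; origin at its centre
- walnut_4: walnut 4 of four, counted from the spout: ball-shaped, 30 mm across, 12 g, loose in the chute; origin at its centre
- salt: glass salt shaker with a grey top, loose, 44 mm across, 90 mm high; origin under its middle. A bystander
- pepper: glass pepper shaker with a grey top, the same size as the salt, loose; origin under its middle. A bystander
- mug: white mug, loose, 92 mm across, 127 mm with its handle, 95 mm high; origin under the middle of that outline. A bystander
Things that resemble listed ones, but are neither listed nor needed, are in the scene too. What is shaped like the bowl but red is not meant.

How it is judged:
By the outcome, as a careful person would: the job done as asked, in the order asked, and still so for the second after the job is handed in, with the robot touching nothing.
It also fails if it takes over 69 s, if anything falls off the work surface, if the arm or the gripper's body presses on something with over 40 N, if the wrist force passes 120 N, or if a joint passes its speed limit or range.

ROBOT

A 7-joint arm with a two-finger parallel gripper is mounted at the origin on a cart in front of the work surface, level with it; the furniture and walls round the work are solid. World frame = base frame: x ahead of the robot, y to its left, z up, the work surface at z = 0. Lengths are in m, angles in rad, forces in N, time in s.
With the tool pointing down it reaches from about 0.425 to 0.875 m from the base axis. Payload 8.4 kg.
Tool frame: the origin (TCP) lies at the very end of the fingers, on their centre line; the grasp point (between the pads) lies 19 mm behind it; z points along the fingers, y is the line along which they close (so a half turn about z gives the same grasp; the last joint's range is limited). The gripper opens to 87 mm and grips with 3 to 60 N. Pads are 19 mm wide; open, the fingers measure 117 mm over their backs; the gripper's body (75 mm by 190 mm) begins 51 mm behind the grasp point.
Start: joints at [1.128, 0.333, 0.04, 1.465, -0.013, 1.343, -0.059], TCP at [0.219, -0.612, 0.223] pointing down, gripper open.
Joint ranges: [-2.58, 2.58], [-0.38, 2.09], [-1.3, 1.39], [0.25, 2.4], [-1.5, 4.64], [0.08, 2.09], [-2.65, 2.65]. Speed limits (rad/s): [2.22, 2.22, 2.79, 2.79, 3.14, 3.14, 3.14].

INTERFACE

Orientations are given as a unit quaternion [w, x, y, z].
In Python, from rig import r gives the robot as it stands.
- The arm moves only by the tool drive_tool, never from a script. Its argument "steps" is one flat list of numbers, 7 for each row, row after row: the shift along the tool's x, y, z as a fraction of full scale, then the turn, a rotation vector about the tool's x, y, z as a fraction of full scale, then the opening, from -1 (shut) to 1 (fully open). A call has 1 to 12 rows; each row shifts and turns the commanded pose from where the row before left it, along the tool's axes as they then stand; what a row does not reach is not made up. Full scale, the value 1, is 0.03 m for a shift and 0.12 rad for a turn. A row lasts 1/8 s, in which the tool goes at most 62.5 mm and 10.7 degrees, less where a joint would pass 70% of its speed; a pose out of reach is approached as far as the arm can. A call with a number of a shift or a turn outside -1 to 1 is refused whole. A call with a gripper value outside its range is refused whole. The fingers move at their own pace and stop on an object; "force" is the grip in N (left out, the last holds). Time passes only in rows, so rows that do not move let the fingers close. It gives the time, the measured TCP pose, the force, the opening and the grip force at its end, in the units of the state.
- r.read_state(): the state, without advancing time (a new reading comes with each control period).
- r.grab_frame(name): name is "side" or "top"; returns the picture (480x640x3 uint8, blue, green, red); there is no depth.
- r.camera_params(name): a dict with "camera_matrix" (3x3 intrinsics, pixels), "extrinsics" (4x4, takes a point from camera to world coordinates). Camera axes: x right, y down, z forward; pixel columns grow to the right and rows downward; lengths in m; the calibration is good to about 2 mm. A picture is of the moment at which its call begins. camera_params takes no time and is no camera call.
- r.finish_job(): hands the job in; it is judged then, once.
The state is a dict: "time": time; "q": joint angles; "qd": joint speeds; "tau": joint torques, N m; "tool_pos": TCP position; "eef_rot": TCP orientation; "force": force on the tool from outside, world axes, zero at the start; "wrist_torque": the same for the moment, N m; "finger_gap": opening from 0.0 (shut) to 1.0 (fully open); "grip_force": force on a finger pad.
Only numpy, scipy, OpenCV 4.12 (cv2) and the standard library are available. Lean on these libraries where they do the work, as an engineer would, in place of code of your own. Each camera call takes 0.05 s, during which the arm holds its last target. There are 200 camera calls.

## Working session

There is one attempt and no reset: what is moved stays moved. The work goes in short steps, Python scripts to look and compute and a tool call to move; the robot and the scene stay as the last step left them, time stands still between calls to the robot, and variables do not carry over. Pictures are saved under pics/ and viewed, at most 13 in all, crops included, and the job is handed in when it is done.

Besides the shell and the picture viewer there is one more tool, called after "Call:" by a JSON object that holds its "name" and its "arguments". drive_tool: Moves the arm, as the interface text tells. Its arguments: {"type":"object","properties":{"steps":{"type":"array","items":{"type":"number"}},"force":{"type":"number"}},"required":["steps"]}

```bash
ls; mkdir -p pics; python3 - <<'E'
from rig import r
import cv2
for n in("side","top"):
    cv2.imwrite(f"pics/{n}0.png",r.grab_frame(n)); p=r.camera_params(n); print(n,p)
s=r.read_state();print(s)
E
```

```text
pics
side {'camera_matrix': array([[609.26724006,   0.        , 322.86848762],
       [  0.        , 609.26724006, 245.61844322],
       [  0.        ,   0.        ,   1.        ]]), 'extrinsics': array([[ 0.02587514, -0.44544721,  0.89493422, -0.93017729],
       [-0.9996445 , -0.00577143,  0.02602993, -0.24273538],
       [-0.00642991, -0.8952896 , -0.4454382 ,  0.88644856],
       [ 0.        ,  0.        ,  0.        ,  1.        ]])}
top {'camera_matrix': array([[470.13195483,   0.        , 314.07838777],
       [  0.        , 470.13195483, 243.89518349],
       [  0.        ,   0.        ,   1.        ]]), 'extrinsics': array([[ 0.05394736, -0.97682411,  0.20713364,  0.29370973],
       [-0.9985343 , -0.05186953,  0.01545326, -0.25449405],
       [-0.00435119, -0.20766371, -0.9781906 ,  1.51060766],
       [ 0.        ,  0.        ,  0.        ,  1.        ]])}
{'time': 0.1, 'q': array([ 1.12779466,  0.33387636,  0.03987083,  1.46616456, -0.01340997,
        1.34329256, -0.05852252]), 'qd': array([-2.63168767e-04, -4.44285092e-04, -1.53481539e-04, -2.05785413e-03,
        4.76501354e-05,  6.60697557e-04,  2.23379772e-04]), 'tau': array([ 4.80550618e-03, -6.57812333e+01,  1.34026911e+00, -4.04708111e+01,
       -5.97506831e-02,  4.08952951e-02,  4.56599673e-05]), 'tool_pos': array([ 0.21893565, -0.61157765,  0.22173377]), 'eef_rot': array([-7.17605820e-04,  9.85264364e-01,  1.71036807e-01, -1.69846623e-04]), 'force': array([ 0.94079806,  0.66568138, -0.49184814]), 'wrist_torque': array([-0.00407801, -0.02903338, -0.0008922 ]), 'grip_force': 0.0, 'finger_gap': 1.000418964799559}
```

View pics/side0.png

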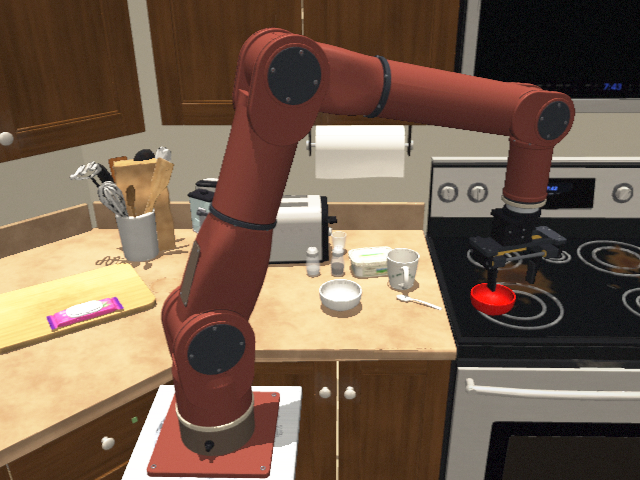

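View pics/top0.png

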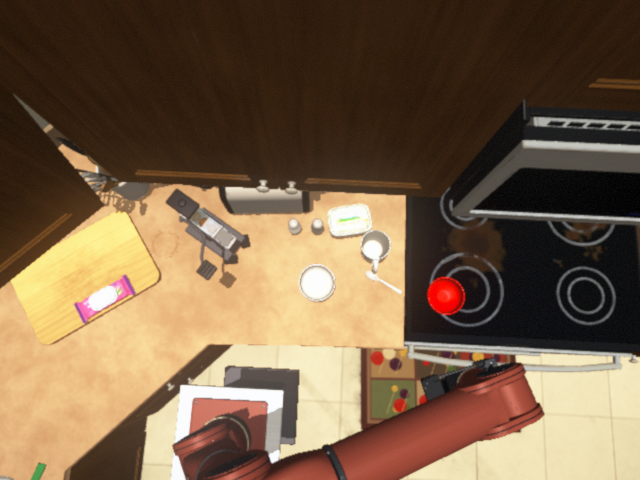

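```bash
cat > h.py <<'E'
from rig import r
import numpy as np, cv2
def ray(n,uv,z):
    p=r.camera_params(n);K=p["camera_matrix"];T=p["extrinsics"]
    d=T[:3,:3]@np.linalg.solve(K,[uv[0],uv[1],1]);o=T[:3,3]
    return o+d*(z-o[2])/d[2]
def proj(n,P):
    p=r.camera_params(n);T=np.linalg.inv(p["extrinsics"]);c=p["camera_matrix"]@(T[:3,:3]@np.asarray(P)+T[:3,3]);return c[:2]/c[2]
E
python3 - <<'E'
from h import *
im=cv2.imread("pics/top0.png")
cv2.imwrite("pics/crop0.png",cv2.resize(im[175:295,155:315],None,fx=5,fy=5,interpolation=cv2.INTER_CUBIC))
# bowl rim in top
m=((im.min(2)>150)&(im.max(2).astype(int)-im.min(2)<35)).astype(np.uint8)
m=m[255:310,290:345]
cs,_=cv2.findContours(m,0,1)
c=max(cs,key=cv2.contourArea);e=cv2.fitEllipse(c);print(e)
uv=np.array(e[0])+[290,255];print("bowl",ray("top",uv,.053))
for a in((-1,0),(1,0)): print(ray("top",uv+np.array(a)*e[1][0]/2,.053))
E
```

```text
((26.57614517211914, 27.109363555908203), (34.114776611328125, 36.107723236083984), 2.2949490547180176)
bowl [ 0.48123296 -0.24580488  0.053     ]
[ 0.47839518 -0.19272711  0.053     ]
[ 0.48406984 -0.29886582  0.053     ]
```

View pics/crop0.png

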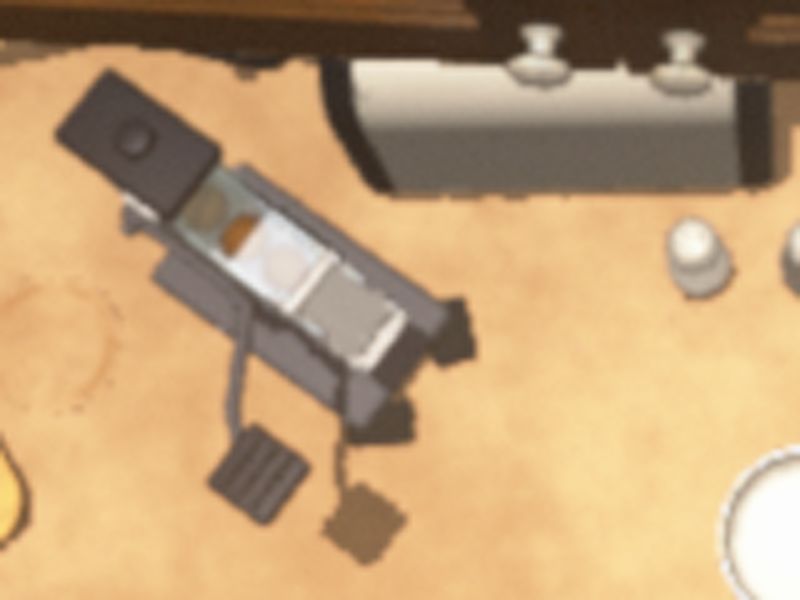

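```bash
python3 - <<'E'
from h import *
f=lambda u,z:ray("top",(u[0]/5+155,u[1]/5+175),z)[:2]
A=f((240,165),.014);B=f((447,312),.014);C=f((155,270),.014);D=f((365,428),.014)
print("foot",A,B,C,D,np.linalg.norm(B-D))
for a,b in((B,A),(D,C)):
    d=b-a;print("yaw",np.degrees(np.arctan2(d[1],d[0])),np.linalg.norm(d))
d=f((208,480),.228)-f((265,525),.228);print("pad yaw",np.degrees(np.arctan2(d[1],d[0])),np.linalg.norm(d))
d=f((255,422),.228)-f((312,467),.228);print("pad yaw",np.degrees(np.arctan2(d[1],d[0])))
pad=f((260,474),.228);print("pad",pad)
cap=[f(p,.269) for p in((110,68),(220,152),(170,218),(55,133))];print("cap",cap)
for y in np.radians([50,52,54,56]):
    R=np.array([[np.cos(y),-np.sin(y)],[np.sin(y),np.cos(y)]])
    o1=(B+D)/2+R@[.09,0]; o2=pad-R@[.036-.150,.108]
    print(np.degrees(y),o1,o2,"bowl place",o1+R@[-.14,0],o2+R@[-.14,0])
E
```

```text
foot [0.71245356 0.1430279 ] [ 0.62020673 -0.00242331] [0.63821865 0.19140431] [0.5407412  0.04403938] 0.09205189742704001
yaw 57.61665792902436 0.1722368494058156
yaw 56.51656707898633 0.176686940602443
pad yaw 55.66028940345689 0.04111389703662676
pad yaw 55.427749776819375
pad [0.47666402 0.05689906]
cap [array([0.69297334, 0.15312057]), array([0.64792711, 0.08706069]), array([0.60909102, 0.11046262]), array([0.65398494, 0.17913793])]
50.0 [0.63832485 0.08975204] [0.63267461 0.07480706] bowl place [ 0.54833458 -0.01749418] [ 0.54268434 -0.03243916]
52.0 [0.63588349 0.09172901] [0.63195459 0.08024084] bowl place [ 0.54969089 -0.0185925 ] [ 0.54576198 -0.03008066]
54.0 [0.63337463 0.09361957] [0.63104537 0.08564619] bowl place [ 0.5510847  -0.01964281] [ 0.54875544 -0.02761619]
56.0 [0.63080132 0.09542142] [0.62994807 0.0910165 ] bowl place [ 0.55251432 -0.02064384] [ 0.55166106 -0.02504876]
```

Call:
{"name": "drive_tool", "arguments": {"steps": [0,0,0,0,0,-0.9,0.38,0,0,0,0,0,-0.9,0.38,0,0,0,0,0,-0.9,0.38,0,0,0,0,0,-0.9,0.38,0,0,0,0,0,-0.9,0.38,0,0,0,0,0,-0.9,0.38,0,0,0,0,0,0,0.38]}}

```text
time: 0.98
tool_pos: [0.2189, -0.6117, 0.2221]
eef_rot: [-0.0, 0.88, 0.475, 0.0]
force: [-0.6, -0.1, 0.0]
finger_gap: 0.686
grip_force: 0.0
```

```bash
cat >> h.py <<'E'
from scipy.spatial.transform import Rotation as Ro
YAW=np.radians(56.8);O=np.array([.630,.095])
XH=np.array([np.cos(YAW),np.sin(YAW)]);YH=np.array([-XH[1],XH[0]])
def loc(p): d=np.asarray(p)[:2]-O; return np.array([d@XH,d@YH])
def wor(l): return O+l[0]*XH+l[1]*YH
def st(tgt=None):
    s=r.read_state();q=s["eef_rot"];R=Ro.from_quat([q[1],q[2],q[3],q[0]]).as_matrix();p=s["tool_pos"]
    print("t%.2f"%s["time"],"pos",p.round(4),"loc",loc(p).round(4),"yaw",np.degrees(np.arctan2(R[1,0],R[0,0])).round(2),"z",R[:,2].round(3),"F",s["force"].round(2),"gap",round(s["finger_gap"],3),"q",s["q"].round(2))
    if tgt is not None: print("tool delta mm",((R.T@(np.asarray(tgt)-p))*1000).round(1))
    return s,R
E
python3 - <<'E'
from h import *
b=loc([.4812,-.2458]);print("bowl",b)
w=wor(b-[.09,0]);st([w[0],w[1],.222])
for uv in((375,247),(294,226),(317,226)):print(ray("top",uv,.09))
E
```

```text
bowl [-0.36664669 -0.06209902]
t0.97 pos [ 0.2189 -0.6117  0.2221] loc [-0.8165 -0.043 ] yaw 56.78 z [-0.     0.001 -1.   ] F [-0.6  -0.06  0.05] gap 0.686 q [ 1.2   0.34 -0.05  1.46  0.02  1.35  0.57]
tool delta mm [3.598e+02 1.900e+01 3.000e-01]
[ 0.59471418 -0.420138    0.09      ]
[ 0.64810983 -0.16652356  0.09      ]
[ 0.65189611 -0.23806382  0.09      ]
```

Call:
{"name": "drive_tool", "arguments": {"steps": [1,0.05,0,0,0,0,0.38,1,0.05,0,0,0,0,0.38,1,0.05,0,0,0,0,0.38,1,0.05,0,0,0,0,0.38,1,0.05,0,0,0,0,0.38,1,0.05,0,0,0,0,0.38,1,0.05,0,0,0,0,0.38,1,0.05,0,0,0,0,0.38,1,0.05,0,0,0,0,0.38,1,0.05,0,0,0,0,0.38,1,0.05,0,0,0,0,0.38,1,0.05,0,0,0,0,0.38]}}

```text
time: 2.48
tool_pos: [0.4315, -0.3196, 0.2225]
eef_rot: [-0.0, 0.88, 0.474, -0.0]
force: [0.1, -0.7, 0.5]
finger_gap: 0.689
grip_force: 0.0
```

```bash
python3 - <<'E'
from h import *
cv2.imwrite("pics/top1.png",cv2.resize(r.grab_frame("top")[170:350,140:440],None,fx=2.6,fy=2.6))
cv2.imwrite("pics/side1.png",cv2.resize(r.grab_frame("side")[170:350,140:440],None,fx=2.6,fy=2.6))
w=wor(np.array([-.3666,-.0621])-[.09,0]);st([w[0],w[1],.032])
E
```

```text
t2.58 pos [ 0.4334 -0.3171  0.2226] loc [-0.4525 -0.0611] yaw 56.96 z [ 0.001  0.001 -1.   ] F [0.11 0.24 0.19] gap 0.688 q [ 0.82  0.12 -0.29  1.73  0.03  1.3  -0.06]
tool delta mm [ -4.4   1.  190.6]
```

View pics/side1.png

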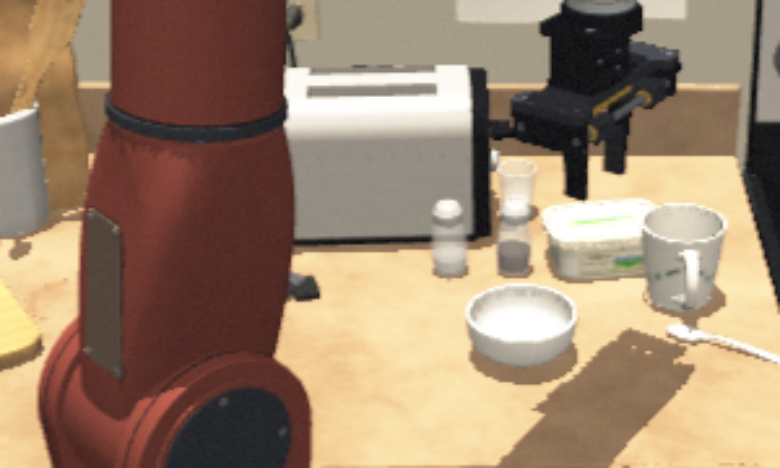

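```bash
python3 - <<'E'
from h import *
print("bowl side",ray("side",(521/2.6+140,310/2.6+170),.053))
print("spoon",ray("top",(368,274),.005),ray("top",(400,292),.005))
t=np.array(st()[0]["tool_pos"])[:2]
print(t+.045*YH,t-.045*YH)
E
```

```text
bowl side [ 0.48224821 -0.24784108  0.053     ]
spoon [ 0.5225443  -0.40990558  0.005     ] [ 0.4698886  -0.51392004  0.005     ]
t2.58 pos [ 0.4334 -0.3171  0.2226] loc [-0.4525 -0.0611] yaw 56.96 z [ 0.001  0.001 -1.   ] F [0.11 0.24 0.19] gap 0.688 q [ 0.82  0.12 -0.29  1.73  0.03  1.3  -0.06]
[ 0.39570212 -0.29242548] [ 0.47101091 -0.34170617]
```

Call:
{"name": "drive_tool", "arguments": {"steps": [0,0,1,0,0,0,0.38,0,0,1,0,0,0,0.38,0,0,1,0,0,0,0.38,0,0,1,0,0,0,0.38,0,0,0.9,0,0,0,0.38]}}

```text
time: 3.2
tool_pos: [0.4304, -0.321, 0.0743]
eef_rot: [-0.0, 0.88, 0.474, -0.0]
force: [0.2, 0.7, 0.3]
finger_gap: 0.69
grip_force: 0.0
```

Call:
{"name": "drive_tool", "arguments": {"steps": [0,0,0.7,0,0,0,0.38,0,0,0.65,0,0,0,0.38,0.25,0,0,0,0,0,0.38,0.25,0,0,0,0,0,0.38,0.2,0,0,0,0,0,0.38,0.2,0,0,0,0,0,0.38,0.15,0,0,0,0,0,0.38,0.15,0,0,0,0,0,0.38,0.15,0,0,0,0,0,0.38,0.15,0,0,0,0,0,0.38]}}

```text
time: 4.45
tool_pos: [0.4557, -0.283, 0.0351]
eef_rot: [0.0, 0.88, 0.476, -0.0]
force: [-1.2, -2.9, 1.2]
finger_gap: 0.687
grip_force: 1.2
```

```bash
cat >> h.py <<'E'
def bowl():
    im=r.grab_frame("top");m=((im.min(2)>150)&(im.max(2).astype(int)-im.min(2)<35)).astype(np.uint8)
    m[:, :225]=0;m[:250,280:]=0;m[:215]=0;m[330:]=0;m[:,350:]=0
    c=max(cv2.findContours(m,0,1)[0],key=cv2.contourArea)
    x=cv2.fitEllipse(cv2.convexHull(c));p=ray("top",x[0],.053)
    print("bowl px",np.round(x[0],1),"size",np.round(x[1],1),"pos",p.round(4),"loc",loc(p).round(4));return im
E
python3 - <<'E'
from h import *
bowl();st()
E
```

```text
bowl px [302.4 275.5] size [11.4 29.2] pos [ 0.4997 -0.2003  0.053 ] loc [-0.3185 -0.0527]
t4.50 pos [ 0.4561 -0.2822  0.0351] loc [-0.4109 -0.0611] yaw 56.84 z [ 0.  0. -1.] F [-1.05 -1.17  1.78] gap 0.688 q [ 0.74  0.31 -0.31  1.93  0.11  0.92 -0.2 ]
```

Call:
{"name": "drive_tool", "arguments": {"steps": [0.24,-0.1,0,0,0,0,0.38,0.24,-0.1,0,0,0,0,0.38,0.24,-0.1,0,0,0,0,0.38,0.24,-0.1,0,0,0,0,0.38,0.24,-0.1,0,0,0,0,0.38,0.24,-0.1,0,0,0,0,0.38,0.24,-0.1,0,0,0,0,0.38,0.24,-0.1,0,0,0,0,0.38,0.24,-0.1,0,0,0,0,0.38,0.24,-0.1,0,0,0,0,0.38]}}

```text
time: 5.75
tool_pos: [0.4701, -0.2056, 0.0351]
eef_rot: [-0.0, 0.88, 0.476, -0.0]
force: [-0.2, -2.5, 1.9]
finger_gap: 0.689
grip_force: 1.2
```

```bash
python3 - <<'E'
from h import *
im=bowl();st()
a=im[170:350,140:440];b=r.grab_frame("side")[230:350,240:440]
cv2.imwrite("pics/p2.png",np.vstack([cv2.resize(a,(500,300)),cv2.resize(b,(500,300))]))
E
```

```text
bowl px [225.2 238.3] size [18.3 19.2] pos [0.6055 0.0517 0.053 ] loc [-0.0497 -0.0032]
t5.80 pos [ 0.4704 -0.2044  0.035 ] loc [-0.3379 -0.0304] yaw 56.88 z [ 0.     0.001 -1.   ] F [ 0.07 -0.6   0.99] gap 0.69 q [ 0.64  0.27 -0.36  1.98  0.12  0.91 -0.35]
```

View pics/p2.png

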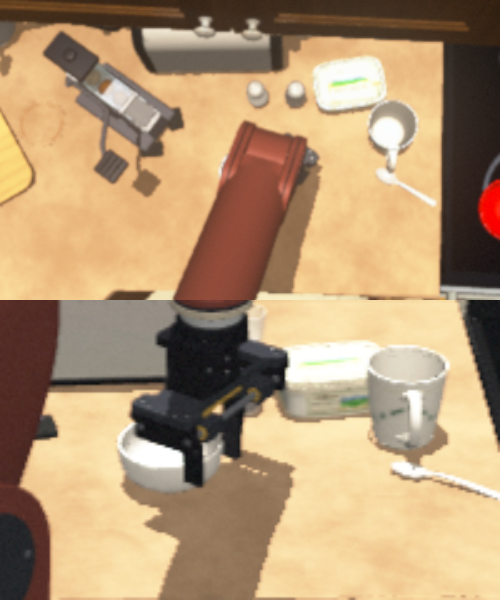

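Call:
{"name": "drive_tool", "arguments": {"steps": [0.24,-0.1,0,0,0,0,0.38,0.24,-0.1,0,0,0,0,0.38,0.24,-0.1,0,0,0,0,0.38,0.24,-0.1,0,0,0,0,0.38,0.24,-0.1,0,0,0,0,0.38,0.24,-0.1,0,0,0,0,0.38,0.24,-0.1,0,0,0,0,0.38,0.24,-0.1,0,0,0,0,0.38,0.24,-0.1,0,0,0,0,0.38,0.24,-0.1,0,0,0,0,0.38]}}

```text
time: 7.1
tool_pos: [0.4844, -0.1289, 0.035]
eef_rot: [-0.0, 0.88, 0.476, -0.0]
force: [-0.2, -1.4, 0.4]
finger_gap: 0.688
grip_force: 0.9
```

Call:
{"name": "drive_tool", "arguments": {"steps": [0.2,0,0,0,0,0,0.38,0.2,0,0,0,0,0,0.38,0.2,0,0,0,0,0,0.38,0.2,0,0,0,0,0,0.38,0.2,0,0,0,0,0,0.38,0.2,0,0,0,0,0,0.38]}}

```text
time: 7.85
tool_pos: [0.5042, -0.099, 0.035]
eef_rot: [-0.0, 0.88, 0.476, -0.0]
force: [-1.0, -1.3, 0.8]
finger_gap: 0.691
grip_force: 1.0
```

```bash
python3 - <<'E'
from h import *
st()
a=r.grab_frame("top")[170:350,140:440];b=r.grab_frame("side")[230:350,200:400]
cv2.imwrite("pics/p3.png",np.vstack([cv2.resize(a,(500,300)),cv2.resize(b,(500,300))]))
E
```

```text
t7.85 pos [ 0.5042 -0.099   0.035 ] loc [-0.2312 -0.001 ] yaw 56.82 z [-0.  0. -1.] F [-1.01 -1.32  0.78] gap 0.691 q [ 0.48  0.28 -0.42  1.98  0.14  0.92 -0.59]
```

View pics/p3.png

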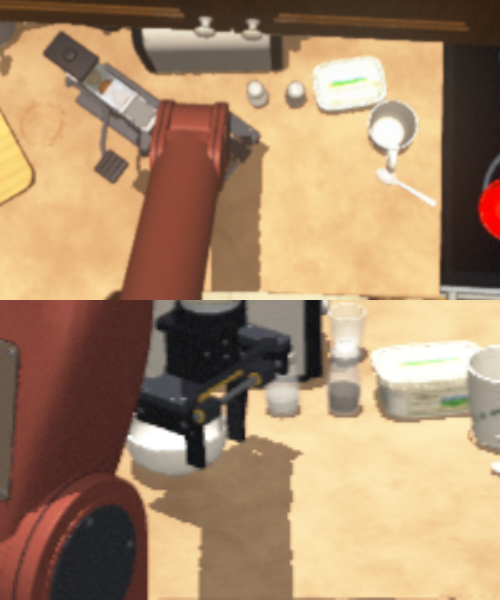

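Call:
{"name": "drive_tool", "arguments": {"steps": [0.15,0,0,0,0,0,0.38,0.15,0,0,0,0,0,0.38,0.15,0,0,0,0,0,0.38,0.15,0,0,0,0,0,0.38,0.15,0,0,0,0,0,0.38,0.1,0,0,0,0,0,0.38]}}

```text
time: 8.7
tool_pos: [0.5182, -0.0777, 0.0351]
eef_rot: [-0.0, 0.88, 0.476, 0.0]
force: [-0.7, -1.8, 1.1]
finger_gap: 0.69
grip_force: 0.9
```

Call:
{"name": "drive_tool", "arguments": {"steps": [0.1,0,0,0,0,0,0.38,0.1,0,0,0,0,0,0.38]}}

```text
time: 8.95
tool_pos: [0.5213, -0.0729, 0.035]
eef_rot: [-0.0, 0.88, 0.476, -0.0]
force: [-0.6, -2.3, 1.0]
finger_gap: 0.688
grip_force: 0.9
```

```bash
python3 - <<'E'
from h import *
st()
E
```

```text
t8.95 pos [ 0.5213 -0.0729  0.035 ] loc [-0.2   -0.001] yaw 56.82 z [-0. -0. -1.] F [-0.63 -2.3   0.98] gap 0.688 q [ 0.43  0.3  -0.43  1.95  0.16  0.93 -0.65]
```

Not yet in contact with the pads; creep on and watch force.

Call:
{"name": "drive_tool", "arguments": {"steps": [0.1,0,0,0,0,0,0.38,0.07,0,0,0,0,0,0.38]}}

```text
time: 9.2
tool_pos: [0.5242, -0.0685, 0.0351]
eef_rot: [-0.0, 0.88, 0.476, 0.0]
force: [-0.8, -1.7, 0.9]
finger_gap: 0.69
grip_force: 0.9
```

Call:
{"name": "drive_tool", "arguments": {"steps": [0.07,0,0,0,0,0,0.38]}}

```text
time: 9.32
tool_pos: [0.5253, -0.0668, 0.035]
eef_rot: [-0.0, 0.88, 0.476, -0.0]
force: [-0.3, -2.6, 0.7]
finger_gap: 0.693
grip_force: 0.9
```

Call:
{"name": "drive_tool", "arguments": {"steps": [0.07,0,0,0,0,0,0.38]}}

```text
time: 9.45
tool_pos: [0.5264, -0.0651, 0.0351]
eef_rot: [-0.0, 0.88, 0.476, -0.0]
force: [-1.2, -1.5, 1.6]
finger_gap: 0.688
grip_force: 1.1
```

Call:
{"name": "drive_tool", "arguments": {"steps": [0.07,0,0,0,0,0,0.38]}}

```text
time: 9.57
tool_pos: [0.527, -0.064, 0.035]
eef_rot: [0.0, 0.88, 0.476, -0.001]
force: [-5.5, -5.7, 4.4]
finger_gap: 0.692
grip_force: 3.8
```

Call:
{"name": "drive_tool", "arguments": {"steps": [0.03,0,0,0,0,0,0.38,0,0,0,0,0,0,0.38]}}

```text
time: 9.82
tool_pos: [0.527, -0.064, 0.0349]
eef_rot: [0.0, 0.88, 0.475, -0.001]
force: [-5.4, -5.5, 3.8]
finger_gap: 0.69
grip_force: 3.7
```

Call:
{"name": "drive_tool", "arguments": {"steps": [-0.2,0,0,0,0,0,0.38,-0.7,0,0,0,0,0,0.38,-1,0,0,0,0,0,0.38,-1,0,0,0,0,0,0.38,-1,0,-0.5,0,0,0,0.38,0,0,-1,0,0,0,-1,0,0,-1,0,0,0,-1,0,0,-1,0,0,0,-1,0,0,-1,0,0,0,-1,0,0,-1,0,0,0,-1,-1,0,-1,0,0,0,-1,-1,0,-1,0,0,0,-1]}}

```text
time: 11.32
tool_pos: [0.4311, -0.2108, 0.2611]
eef_rot: [0.0, 0.879, 0.477, 0.0]
force: [0.2, -0.2, -0.5]
finger_gap: 0.026
grip_force: 0.0
```

```bash
python3 - <<'E'
from h import *
st()
im=r.grab_frame("top")
cv2.imwrite("pics/top4.png",cv2.resize(im[175:295,155:315],None,fx=5,fy=5,interpolation=cv2.INTER_CUBIC))
E
```

```text
t11.32 pos [ 0.4311 -0.2108  0.2611] loc [-0.3648 -0.001 ] yaw 56.92 z [ 0.001  0.    -1.   ] F [ 0.15 -0.18 -0.5 ] gap 0.026 q [ 0.7  -0.02 -0.33  1.79 -0.01  1.37 -0.21]
```

View pics/top4.png

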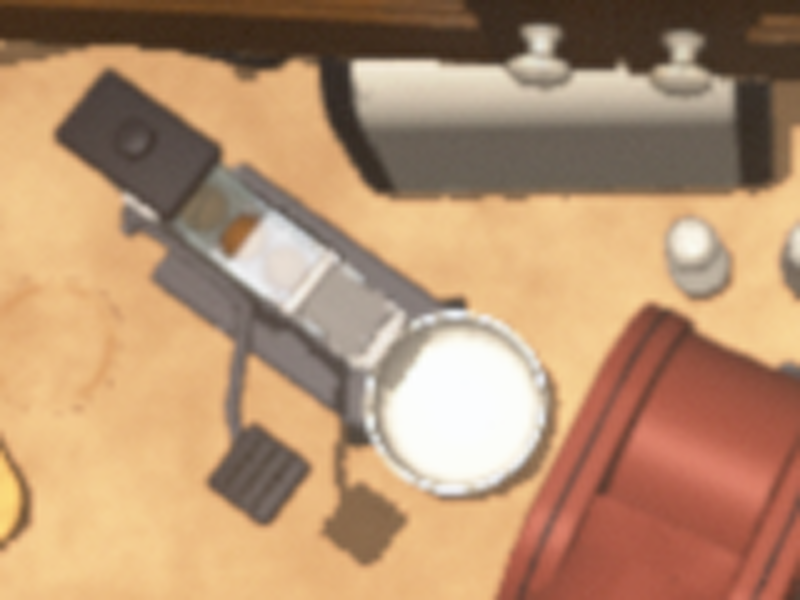

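```bash
python3 - <<'E'
from h import *
p=ray("top",(458/5+155,402/5+175),.053);print(p,loc(p))
pad=wor([.036-.150,.108]);print("pad",pad, "px",proj("top",[*pad,.228])*1,"meas px",(260/5+155,474/5+175))
print("spout?",loc(ray("top",(385/5+155,342/5+175),.12)))
st([*pad,.26])
E
```

```text
[ 0.55401666 -0.02086054  0.053     ] [-0.13855364  0.00013917]
pad [0.47720725 0.0587457 ] px [206.35412616 269.57020481] meas px (207.0, 269.8)
spout? [-0.09567404  0.00129405]
t11.38 pos [ 0.4302 -0.2154  0.2651] loc [-0.3691 -0.0027] yaw 56.64 z [ 0.004 -0.004 -1.   ] F [-0.16 -3.48  3.73] gap 0.018 q [ 0.7  -0.02 -0.32  1.78 -0.    1.37 -0.2 ]
tool delta mm [ 254.8 -111.5    4.3]
```

Call:
{"name": "drive_tool", "arguments": {"steps": [0.8,-0.35,0,0,0,0,-1,0.8,-0.35,0,0,0,0,-1,0.8,-0.35,0,0,0,0,-1,0.8,-0.35,0,0,0,0,-1,0.8,-0.35,0,0,0,0,-1,0.8,-0.35,0,0,0,0,-1,0.8,-0.35,0,0,0,0,-1,0.8,-0.35,0,0,0,0,-1,0.8,-0.35,0,0,0,0,-1,0.8,-0.35,0,0,0,0,-1,0,0,0,0,0,0,-1,0,0,0,0,0,0,-1]}}

```text
time: 12.88
tool_pos: [0.4746, 0.0472, 0.2599]
eef_rot: [0.0, 0.88, 0.476, -0.0]
force: [-0.3, -0.2, 0.2]
finger_gap: 0.006
grip_force: 0.0
```

```bash
python3 - <<'E'
from h import *
pad=wor([.036-.150,.108]);st([*pad,.232])
im=r.grab_frame("side")
a=r.grab_frame("top")[170:320,140:340]
cv2.imwrite("pics/p5.png",np.vstack([cv2.resize(a,(400,300)),cv2.resize(im[150:350,150:420],(400,300))]))
E
```

```text
t12.88 pos [0.4746 0.0472 0.2599] loc [-0.1251  0.1039] yaw 56.82 z [ 0. -0. -1.] F [-0.29 -0.25  0.16] gap 0.006 q [ 0.44 -0.01 -0.62  1.78 -0.01  1.37 -0.76]
tool delta mm [11.1 -4.1 27.9]
```

View pics/p5.png

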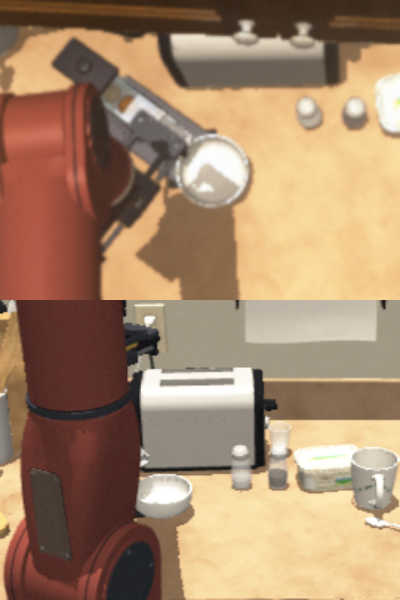

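Call:
{"name": "drive_tool", "arguments": {"steps": [0.18,-0.07,0.4,0,0,0,-1,0.18,-0.07,0.4,0,0,0,-1,0,0,0.15,0,0,0,-1,0,0,0.15,0,0,0,-1,0,0,0.15,0,0,0,-1,0,0,0.15,0,0,0,-1]}}

```text
time: 13.72
tool_pos: [0.4769, 0.0587, 0.218]
eef_rot: [0.0, 0.88, 0.476, -0.0]
force: [-2.2, -0.5, 2.6]
finger_gap: 0.003
grip_force: 1.5
```

```bash
python3 - <<'E'
from h import *
st()
E
```

```text
t13.72 pos [0.4769 0.0587 0.218 ] loc [-0.1142  0.1082] yaw 56.81 z [-0. -0. -1.] F [-2.17 -0.47  2.62] gap 0.003 q [ 0.42  0.02 -0.64  1.84  0.02  1.28 -0.8 ]
```

Call:
{"name": "drive_tool", "arguments": {"steps": [0,0,0.12,0,0,0,-1,0,0,0.12,0,0,0,-1,0.01,0,0.12,0,0,0,-1,0.01,0,0.12,0,0,0,-1,0.02,0,0.12,0,0,0,-1,0.02,0,0.12,0,0,0,-1,0.03,0,0.12,0,0,0,-1,0.03,0,0.12,0,0,0,-1,0.03,0,0.12,0,0,0,-1,0.04,0,0.12,0,0,0,-1]}}

```text
time: 14.98
tool_pos: [0.4802, 0.0635, 0.1818]
eef_rot: [0.0, 0.88, 0.476, -0.0]
force: [-2.5, -4.9, 3.3]
finger_gap: 0.003
grip_force: 2.3
```

Call:
{"name": "drive_tool", "arguments": {"steps": [0.04,0,0.1,0,0,0,-1,0.03,0,0.07,0,0,0,-1]}}

```text
time: 15.22
tool_pos: [0.4813, 0.0653, 0.1767]
eef_rot: [0.0, 0.88, 0.476, -0.0]
force: [-2.0, -4.6, 3.1]
finger_gap: 0.006
grip_force: 2.4
```

Call:
{"name": "drive_tool", "arguments": {"steps": [-0.04,0,0.07,0,0,0,-1,-0.03,0,0.05,0,0,0,-1]}}

```text
time: 15.48
tool_pos: [0.4811, 0.0649, 0.174]
eef_rot: [-0.0, 0.879, 0.476, 0.001]
force: [1.0, 0.7, 4.8]
finger_gap: 0.009
grip_force: 2.1
```

Call:
{"name": "drive_tool", "arguments": {"steps": [0,0,0.05,0,0,0,-1]}}

```text
time: 15.6
tool_pos: [0.481, 0.0649, 0.1725]
eef_rot: [-0.0, 0.879, 0.476, 0.001]
force: [0.9, 0.9, 5.4]
finger_gap: 0.005
grip_force: 2.2
```

```bash
python3 - <<'E'
from h import *
st()
a=r.grab_frame("top")[190:290,180:300]
cv2.imwrite("pics/p6.png",cv2.resize(a,None,fx=5,fy=5))
E
```

```text
t15.60 pos [0.481  0.0649 0.1725] loc [-0.1068  0.1082] yaw 56.87 z [ 0.002  0.002 -1.   ] F [0.91 0.89 5.36] gap 0.005 q [ 0.41  0.07 -0.65  1.9   0.05  1.19 -0.84]
```

View pics/p6.png

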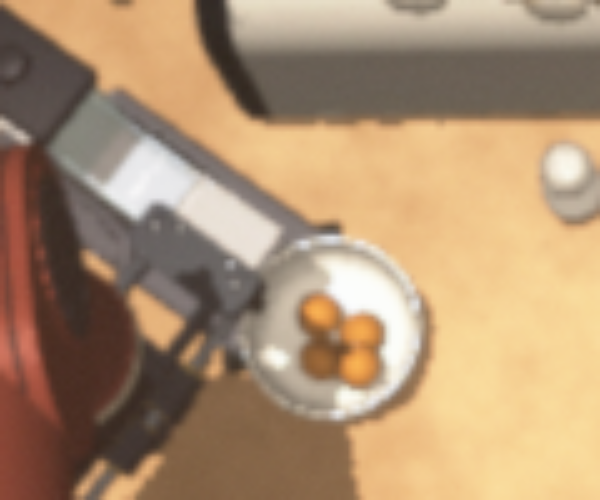

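Call:
{"name": "drive_tool", "arguments": {"steps": [0,0,0.05,0,0,0,-1,0,0,0.05,0,0,0,-1]}}

```text
time: 15.9
tool_pos: [0.4809, 0.0647, 0.1694]
eef_rot: [-0.0, 0.879, 0.476, 0.001]
force: [1.0, 1.2, 5.5]
finger_gap: 0.005
grip_force: 2.2
```

Call:
{"name": "drive_tool", "arguments": {"steps": [0,0,0.05,0,0,0,-1]}}

```text
time: 16.02
tool_pos: [0.481, 0.0648, 0.1682]
eef_rot: [-0.0, 0.879, 0.476, 0.001]
force: [-1.6, 0.7, 11.6]
finger_gap: 0.005
grip_force: 5.4
```

Call:
{"name": "drive_tool", "arguments": {"steps": [0,0,0.05,0,0,0,-1]}}

```text
time: 16.15
tool_pos: [0.4812, 0.0649, 0.1674]
eef_rot: [0.0, 0.879, 0.476, 0.002]
force: [-4.8, 0.9, 20.9]
finger_gap: 0.006
grip_force: 9.6
```

Call:
{"name": "drive_tool", "arguments": {"steps": [0,0,-0.04,0,0,0,-1,0,0,0,0,0,0,-1,0,0,0,0,0,0,-1,0,0,0,0,0,0,-1,0,0,0,0,0,0,-1,0,0,0,0,0,0,-1,0,0,0,0,0,0,-1,0,0,0,0,0,0,-1]}}

```text
time: 17.15
tool_pos: [0.4811, 0.0648, 0.1683]
eef_rot: [0.0, 0.879, 0.476, 0.001]
force: [-2.4, 0.7, 10.8]
finger_gap: 0.002
grip_force: 5.0
```

```bash
python3 - <<'E'
from h import *
st()
im=r.grab_frame("top")[190:290,180:300]
h=cv2.cvtColor(im,cv2.COLOR_BGR2HSV)
m=cv2.inRange(h,(5,150,60),(22,255,255));m[:, :50]=0;m[:40]=0;m[85:]=0
print("walnut px in bowl",m[:,50:85].sum()/255)
cv2.imwrite("pics/p7.png",cv2.resize(im,None,fx=5,fy=5))
E
```

```text
t17.15 pos [0.4811 0.0648 0.1683] loc [-0.1068  0.1081] yaw 56.87 z [ 0.003  0.001 -1.   ] F [-2.37  0.74 10.77] gap 0.002 q [ 0.4   0.08 -0.65  1.9   0.05  1.18 -0.84]
walnut px in bowl 154.0
```

View pics/p7.png

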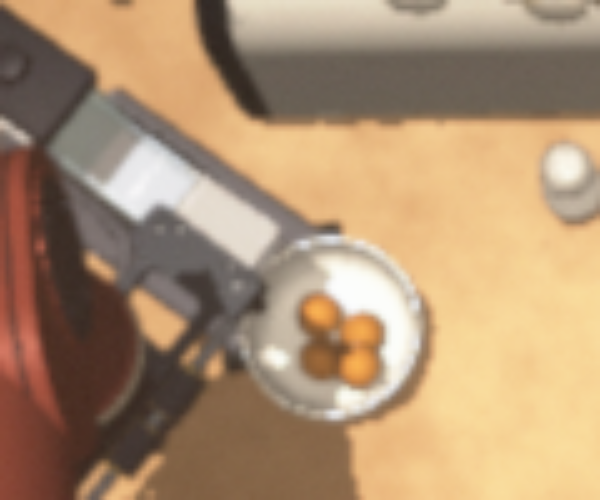

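Four walnuts lie in the bowl around crop (340,340); the lid is level and the chute is empty. Now the slow release.

Call:
{"name": "drive_tool", "arguments": {"steps": [-0.01,0,-0.05,0,0,0,-1,-0.01,0,-0.06,0,0,0,-1,-0.015,0,-0.06,0,0,0,-1,-0.015,0,-0.06,0,0,0,-1,-0.015,0,-0.06,0,0,0,-1,-0.015,0,-0.06,0,0,0,-1,-0.015,0,-0.06,0,0,0,-1,-0.015,0,-0.06,0,0,0,-1,-0.01,0,-0.06,0,0,0,-1,-0.01,0,-0.06,0,0,0,-1,-0.01,0,-0.06,0,0,0,-1,-0.01,0,-0.06,0,0,0,-1]}}

```text
time: 18.7
tool_pos: [0.4775, 0.0597, 0.1884]
eef_rot: [0.0, 0.88, 0.476, -0.0]
force: [0.4, -0.2, 2.9]
finger_gap: 0.002
grip_force: 1.7
```

Call:
{"name": "drive_tool", "arguments": {"steps": [-0.01,0,-0.06,0,0,0,-1,-0.01,0,-0.06,0,0,0,-1,-0.01,0,-0.06,0,0,0,-1,-0.01,0,-0.06,0,0,0,-1,-0.005,0,-0.06,0,0,0,-1,-0.005,0,-0.06,0,0,0,-1,-0.005,0,-0.06,0,0,0,-1,0,0,-0.06,0,0,0,-1,0,0,-0.06,0,0,0,-1,0,0,-0.06,0,0,0,-1,0,0,-0.06,0,0,0,-1,0,0,-0.06,0,0,0,-1]}}

```text
time: 20.2
tool_pos: [0.4767, 0.0585, 0.2101]
eef_rot: [-0.0, 0.88, 0.476, -0.0]
force: [-1.2, -3.0, 2.6]
finger_gap: 0.005
grip_force: 1.5
```

```bash
python3 - <<'E'
from h import *
st()
E
```

```text
t20.20 pos [0.4767 0.0585 0.2101] loc [-0.1145  0.1083] yaw 56.82 z [-0.  0. -1.] F [-1.18 -2.96  2.63] gap 0.005 q [ 0.42  0.03 -0.64  1.85  0.02  1.26 -0.8 ]
```

Call:
{"name": "drive_tool", "arguments": {"steps": [0,0,-0.04,0,0,0,-1,0,0,-0.04,0,0,0,-1,0,0,-0.04,0,0,0,-1,0,0,-0.04,0,0,0,-1,0,0,-0.04,0,0,0,-1,0,0,-0.04,0,0,0,-1,0,0,-0.04,0,0,0,-1,0,0,-0.04,0,0,0,-1,0,0,-0.04,0,0,0,-1,0,0,-0.04,0,0,0,-1,0,0,-0.04,0,0,0,-1,0,0,-0.04,0,0,0,-1]}}

```text
time: 21.7
tool_pos: [0.4768, 0.0587, 0.2245]
eef_rot: [-0.0, 0.88, 0.476, 0.0]
force: [-0.4, -0.6, 2.6]
finger_gap: 0.003
grip_force: 1.1
```

Call:
{"name": "drive_tool", "arguments": {"steps": [0,0,-0.03,0,0,0,-1,0,0,-0.03,0,0,0,-1,0,0,-0.03,0,0,0,-1,0,0,-0.03,0,0,0,-1,0,0,-0.03,0,0,0,-1,0,0,-0.03,0,0,0,-1,0,0,-0.03,0,0,0,-1,0,0,-0.03,0,0,0,-1,0,0,-0.03,0,0,0,-1,0,0,-0.03,0,0,0,-1]}}

```text
time: 22.95
tool_pos: [0.4767, 0.0585, 0.2334]
eef_rot: [-0.0, 0.88, 0.476, -0.0]
force: [0.1, 0.1, -0.3]
finger_gap: 0.008
grip_force: 0.0
```

Call:
{"name": "drive_tool", "arguments": {"steps": [0,0,-0.3,0,0,0,-1,0,0,-1,0,0,0,-1,-0.6,0,-1,0,0,0,-1,-1,0,-0.5,0,0,0,-1,-1,0,0,0,0,0,-1,-1,0,0,0,0,0,-1,-1,0,0,0,0,0,-1,-1,0,0,0,0,0,-1,-1,0,0,0,0,0,-1,0,0,0,0,0,0,-1,0,0,0,0,0,0,-1]}}

```text
time: 24.32
tool_pos: [0.3688, -0.1067, 0.3178]
eef_rot: [0.0, 0.879, 0.476, 0.0]
force: [0.4, 0.2, -0.3]
finger_gap: 0.004
grip_force: 0.0
```

```bash
python3 - <<'E'
from h import *
st()
im=r.grab_frame("top")
cv2.imwrite("pics/p8.png",cv2.resize(im[175:295,155:315],None,fx=5,fy=5,interpolation=cv2.INTER_CUBIC))
E
```

```text
t24.32 pos [ 0.3688 -0.1067  0.3178] loc [-0.3118  0.1082] yaw 56.85 z [ 0.001  0.    -1.   ] F [ 0.43  0.21 -0.28] gap 0.004 q [ 0.61 -0.25 -0.35  1.87 -0.08  1.51 -0.31]
```

View pics/p8.png

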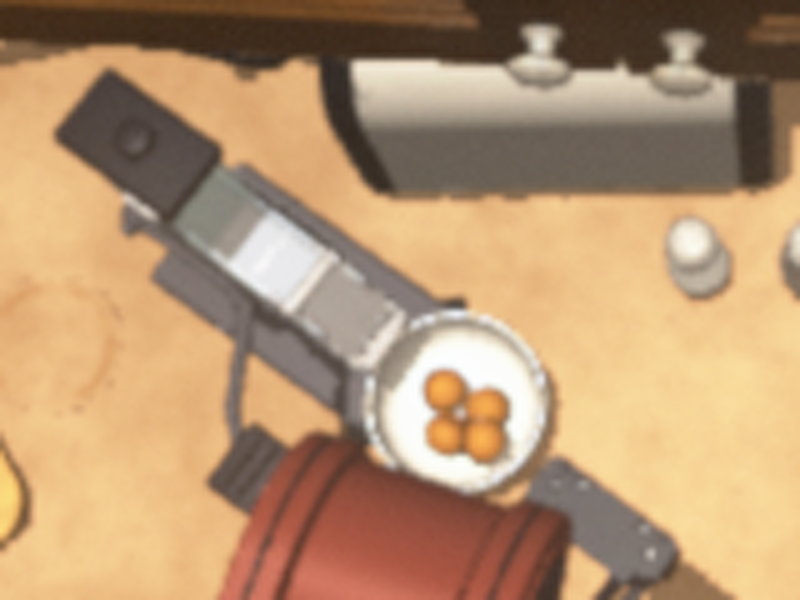

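The lid at crop (350,310) is shut as it was at the start, the lever is up, and all four walnuts are in the bowl, which still sits at (458,402). The robot touches nothing.

```bash
python3 -c "
from rig import r
print(r.finish_job())"
```

```text
the job is handed in; nothing more can be done
None
```

The job is done and handed in at about 24 s: the bowl rests against both rubber pads under the spout, all four walnuts are in it, the lever came back up slowly with the lid shut, and the salt, pepper and mug were not touched.

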